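Start the flange nut on the disc's stud and run it home

TASK

Fasten the disc on its upright stud with the flange nut (the one with the wide round collar): take it off its sloping peg and set it upright over the stud so that it first rests on top of the thread, turn it back (counter-clockwise from above) until it drops into the start of the thread, then screw it clockwise fully home, flat on the disc, and let go. Leave the plain nut on its peg and the other things where they lie.

Things in the scene. Friction and masses are not known exactly. Their poses are not given: they have to be found in the camera images.
- flange_nut: Loose steel hexagon nut, 0.26 to 0.44 kg: round collar 80 mm wide, 10 mm thick at its foot, above it a hexagon 50 mm across flats; 55 mm high over all, through hole 37 mm wide. Origin: centre of the foot; z: the hole's axis, up through the hexagon. Two opposite flats face along +-y. At first it sits on a peg of the rack, leaning 30 deg towards the rack's -x side.
- nut_pins (a point): Point on the nut's axis 24 mm above its foot, axes as the nut's. Here two round pins, 6 mm thick, stick into the hole from opposite sides, along the nut's +x and -x (tips 25 mm apart): they are its thread. Two dark dots on the nut's top face stand over them.
- plain_nut: Loose steel hexagon nut without collar, otherwise the same (50 mm across flats, 55 mm high); origin in the centre of its foot, z along its hole. It hangs on the other peg of the rack and stays there; which nut is on which peg varies.
- nut_rack: Fixed plywood rack, board 104 x 210 mm sloping 30 deg (low edge at its -x side, facing the robot's right), with two pegs square to the board at y = +-62 mm: foot 34 mm wide and 16 mm high, then 19 mm thick, tip 58 mm above the board. Origin on the worktop under the middle, where the board's top is 38 mm up. Draw a nut at least 65 mm along the peg to clear it.
- stud_fixture: Fixed round base 120 mm wide, on it a disc 98 mm wide (top 30 mm above the worktop) with an upright steel stud in its centre: thread 34 mm thick, its top face 40 mm above the disc, then a nose 20 mm thick, tapered to its tip 61 mm above the disc. Origin: centre of the base's underside, z up. The nut has 1.5 mm play all round the stud and sinks by its own weight if not held.
- stud_top (a point): Centre of the thread's top face, axes as the fixture's. Two open slots, 44 deg wide, centred on +x and -x, are the thread's starts. With the pins on the closed part the nut's foot rests 19 mm above the disc. A 5 mm high stop borders each slot's counter-clockwise side: turned clockwise on the top face the pins hit a stop; counter-clockwise (within 115 deg) they fall into a slot.
- nut_seat (a point): Centre of the disc's top face, axes as the fixture's: where the nut's foot finally lies. Pins in a slot: foot 7 mm above here. Clockwise from there the pins go under the thread: level for about 25 deg, then down 7 mm in 90 deg; the foot is flat on the disc about 112 deg clockwise of the slot's centre, and the thread binds 20 deg later.
- scissors: Bystander: scissors with blue handles, 199 mm long, lying on the worktop; origin at their middle on the worktop.
- micrometer: Bystander: outside micrometer, 132 mm long, lying on the worktop; origin at its middle on the worktop.
- blower: Bystander: black rubber dust blower, 55 mm thick, 118 mm high, standing; origin at its foot.
There are look-alikes about, which are no part of the job. What is shaped like the flange_nut but brown or pink is not meant.

How it is judged:
On the way, in this order (a step that is already met when the one before it is completed fails the run):
1. the flange nut rests upright on top of the stud's thread, not yet dropped in (z of flange_nut in the frame of nut_seat between 0.016 and 0.0225 m and horizontal distance between flange_nut and nut_seat below 0.006 m and angle between the z axis of flange_nut and the z axis of nut_seat, either way round below 0.12 rad and contact force between flange_nut and stud_fixture above 0.3 N), for 0.2 s.
2. the nut has dropped into the start of the thread (z of flange_nut in the frame of nut_seat below 0.01 m and horizontal distance between flange_nut and nut_seat below 0.006 m and angle between the z axis of flange_nut and the z axis of nut_seat, either way round below 0.12 rad), for 0.1 s.
At the end, for the whole second after the job is handed in: The flange nut lies flat on the disc on its stud: foot within 2 mm of the disc, within 4 mm of the stud's axis and 0.05 rad of upright, at rest and released (z of flange_nut in the frame of nut_seat between -0.002 and 0.002 m and horizontal distance between flange_nut and nut_seat below 0.004 m and angle between the z axis of flange_nut and the z axis of nut_seat, either way round below 0.05 rad and linear speed of flange_nut below 0.02 m/s); the robot touches nothing.
It fails at once if the plain nut is moved by more than 20 mm (distance of plain_nut from where it was at the start of the episode above 0.02 m).
It fails at once if the scissors are moved by more than 30 mm (distance of scissors from where it was at the start of the episode above 0.03 m).
It fails at once if the micrometer is moved by more than 30 mm (distance of micrometer from where it was at the start of the episode above 0.03 m).
It fails at once if the blower is moved by more than 30 mm (distance of blower from where it was at the start of the episode above 0.03 m).
It also fails if it takes over 58 s, if anything falls off the work surface, if the arm or the gripper's body presses on something with over 40 N, if the wrist force passes 120 N, or if a joint passes its speed limit or range.

ROBOT

A 7-joint arm with a two-finger parallel gripper is mounted at the origin on a cart in front of the work surface, level with it; the furniture and walls round the work are solid. World frame = base frame: x ahead of the robot, y to its left, z up, the work surface at z = 0. Lengths are in m, angles in rad, forces in N, time in s.
With the tool pointing down it reaches from about 0.4 to 0.85 m from the base axis. Payload 4.5 kg.
Tool frame: the origin (TCP) lies on the centre line of the jaws, within the pads' length; the fingertips stand r.tip_extent ahead of it and the grasp point (between the pads) is the TCP (r.tip_extent is the distance from the TCP to the fingertips, in m); z points along the fingers, y is the line along which they close (so a half turn about z gives the same grasp; the last joint's range is limited). The gripper opens to 88 mm and grips with 3 to 60 N. Pads are 18 mm wide; open, the fingers measure 123 mm over their backs; the gripper's body (75 mm by 187 mm) begins 45 mm behind the grasp point.
Start: joints at [-1.214, 0.689, -0.195, 1.565, 0.157, 0.902, -0.215], TCP at [0.198, 0.593, 0.258] pointing down, gripper open.
Joint ranges: [-3.01, 3.01], [-0.46, 2.08], [-1.47, 1.51], [0.13, 2.56], [-1, 4.14], [0.04, 2.09], [-2.66, 2.66]. Speed limits (rad/s): [2.57, 2.57, 3.14, 3.14, 3.14, 3.14, 3.14].

INTERFACE

Orientations are given as a unit quaternion [x, y, z, w].
In Python, from plant import sensors, vision, finish_job, r gives the robot as it stands. The module is installed in compiled form; this text tells all that it offers.
- The arm moves only by the tool step_arm, never from a script. Its argument "steps" is a list of rows, each a list of 2 entries, a list of its own where there are three numbers: the shift along the tool's x, y, z in cm, then the turn, a rotation vector about the tool's x, y, z in degrees. A call has 1 to 12 rows; each row shifts and turns the commanded pose from where the row before left it, along the tool's axes as they then stand; what a row does not reach is not made up. A row lasts 1/8 s, in which the tool goes at most 62.5 mm and 10.7 degrees, less where a joint would pass 70% of its speed; a pose out of reach is approached as far as the arm can. A call with a gripper value outside its range is refused whole. "claw" is the opening, from -1 (shut) to 1 (fully open), set as the call begins (left out, the last holds). The fingers move at their own pace and stop on an object; "grip_force" is the grip in N (left out, the last holds). Time passes only in rows, so rows that do not move let the fingers close. It gives the time, the measured TCP pose, the force, the opening and the grip force at its end, in the units of the state.
- sensors.get_state(): the state, without advancing time (a new reading comes with each control period).
- vision.snapshot(name): name is "side" or "top"; returns a dict with "img" (420x560x3 uint8, red, green, blue), "fx", "fy", "cx", "cy" (pixels), "position" and "rotation" of the camera in the world. Camera axes: x right, y down, z forward; pixel columns grow to the right and rows downward; lengths in m; the calibration is good to about 2 mm. A picture is of the moment at which its call begins. There is no depth.
- finish_job(): hands the job in; it is judged then, once.
The state is a dict: "clock": time; "q": joint angles; "qd": joint speeds; "joint_torque": joint torques, N m; "tool_pos": TCP position; "eef_rot": TCP orientation; "contact_force": force on the tool from outside, world axes, zero at the start; "moment": the same for the moment, N m; "opening": opening from 0.0 (shut) to 1.0 (fully open); "finger_force": force on a finger pad.
Only numpy, scipy, OpenCV 4.12 (cv2) and the standard library are available. Lean on these libraries where they do the work, as an engineer would, in place of code of your own. Each camera call takes 0.05 s, during which the arm holds its last target. There are 200 camera calls.

## Working session

There is one attempt and no reset: what is moved stays moved. The work goes in short steps, Python scripts to look and compute and a tool call to move; the robot and the scene stay as the last step left them, time stands still between calls to the robot, and variables do not carry over. Pictures are saved under pics/ and viewed, at most 10 in all, crops included, and the job is handed in when it is done.

Besides the shell and the picture viewer there is one more tool, called as name(argument=value, ...) on one line, values as JSON. step_arm: Moves the arm, as the interface text tells. Its arguments: {"type":"object","properties":{"steps":{"type":"array"},"claw":{"type":"number"},"grip_force":{"type":"number"}},"required":["steps"]}

```bash
mkdir -p pics; python3 - <<'E'
from plant import sensors, vision, r
import cv2,pickle
print(sensors.get_state(), r.tip_extent)
for n in ("side","top"):
    s=vision.snapshot(n); pickle.dump(s,open(n+"0.pkl","wb"))
    cv2.imwrite(f"pics/{n}0.png",cv2.resize(s["img"][:,:,::-1],(800,600),interpolation=cv2.INTER_CUBIC))
    print(n,{k:v for k,v in s.items() if k!="img"})
E
```

```text
{'clock': 0.0, 'q': array([-1.21420662,  0.68995202, -0.19452589,  1.56635109,  0.15730874,
        0.90248474, -0.21511073]), 'qd': array([ 8.34810617e-04, -8.88636514e-06,  2.36213222e-03,  1.65631123e-03,
       -6.90703940e-05, -4.36592083e-04,  1.31256505e-04]), 'joint_torque': array([-1.84525893e-04, -5.27554536e+01, -1.26737572e+00, -1.53426719e+01,
       -5.27072686e-02,  6.45993059e-03,  1.81815731e-04]), 'tool_pos': array([0.1981096 , 0.59214261, 0.25692837]), 'eef_rot': array([ 1.60651030e-01,  9.87010859e-01, -8.97469887e-04, -7.92455425e-05]), 'contact_force': array([0.85618082, 0.02595554, 0.69737975]), 'moment': array([ 0.00045126,  0.03238138, -0.01165709]), 'finger_force': 0.0, 'opening': 1.0054378838338491} 0.019
side {'fx': 447.9879493747371, 'fy': 447.9879493747371, 'cx': 284.1467229200493, 'cy': 205.34952824812999, 'position': array([0.51764609, 1.04693605, 0.62418107]), 'rotation': array([-0.03274435,  0.85668843, -0.51477437,  0.00448244])}
top {'fx': 402.2162857356929, 'fy': 402.2162857356929, 'cx': 283.8595334651617, 'cy': 209.71443564548633, 'position': array([0.46829042, 0.03431809, 1.32841282]), 'rotation': array([ 0.70789614, -0.70501021,  0.03102022, -0.02968851])}
```

View pics/side0.png

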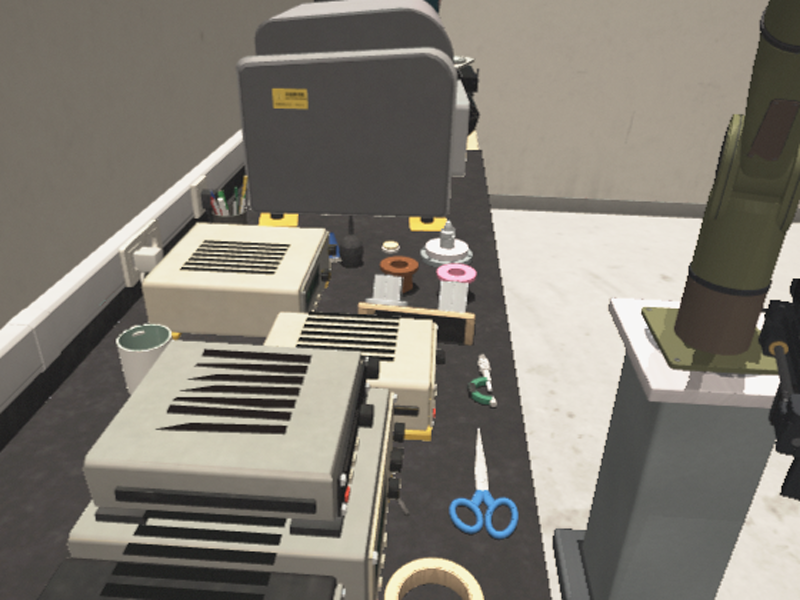

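View pics/top0.png

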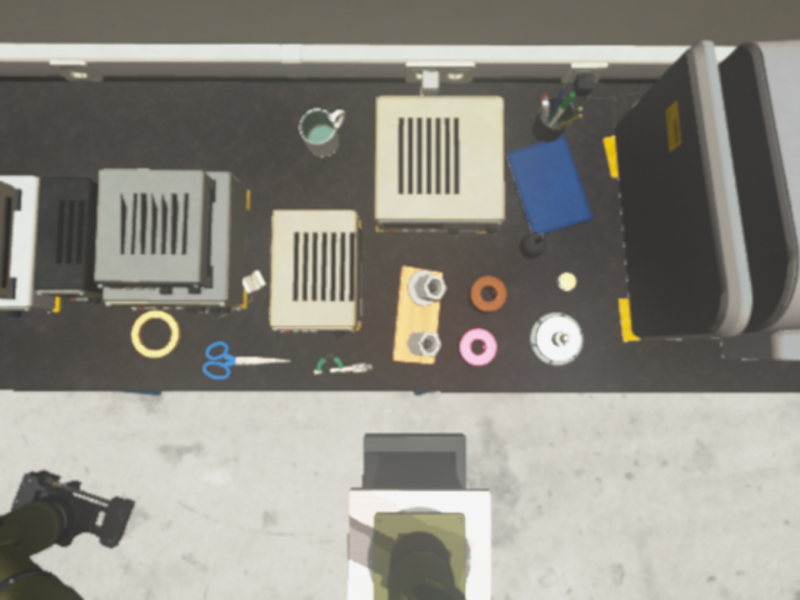

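The top view shows the flange nut (wide collar) on the far peg at about (427,288), with the plain nut at (425,343). The stud is at (557,338), the blower at (533,245), and the pink and brown decoys at (478,347) and (488,293). Next I'll view enlarged crops.

```bash
cat > h.py <<'E'
import numpy as np,pickle,cv2
from scipy.spatial.transform import Rotation as R
def crop(img,x0,y0,w,h,s,name):
    c=cv2.resize(np.ascontiguousarray(img[y0:y0+h,x0:x0+w,::-1]),None,fx=s,fy=s,interpolation=cv2.INTER_CUBIC)
    for k in range(0,w,10): cv2.line(c,(int((k)*s),0),(int(k*s),6),(0,255,255),1); cv2.putText(c,str(x0+k),(int(k*s),18),0,.35,(0,255,255),1)
    for k in range(0,h,10): cv2.line(c,(0,int(k*s)),(6,int(k*s)),(0,255,255),1); cv2.putText(c,str(y0+k),(8,int(k*s)+4),0,.35,(0,255,255),1)
    cv2.imwrite(name,c)
def ray(s,u,v):
    d=R.from_quat(s["rotation"]).apply([(u-s["cx"])/s["fx"],(v-s["cy"])/s["fy"],1]); return np.array(s["position"]),d
def atz(s,u,v,z):
    p,d=ray(s,u,v); return p+d*(z-p[2])/d[2]
def proj(s,P):
    c=R.from_quat(s["rotation"]).inv().apply(np.atleast_2d(P)-s["position"])
    return np.c_[s["fx"]*c[:,0]/c[:,2]+s["cx"],s["fy"]*c[:,1]/c[:,2]+s["cy"]]
def load(n): return pickle.load(open(n+".pkl","rb"))
E
python3 - <<'E'
from h import *
crop(load("top0")["img"],270,180,150,80,5.3,"pics/t1.png")
crop(load("side0")["img"],240,150,100,95,6.3,"pics/s1.png")
E
```

```text
(no output)
```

View pics/t1.png

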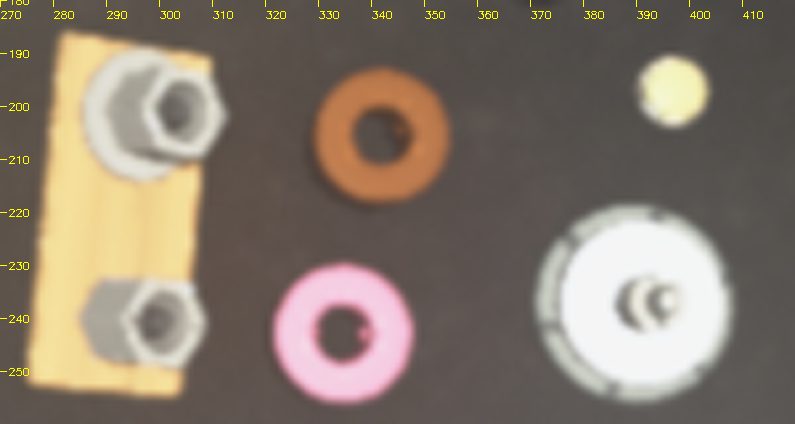

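View pics/s1.png

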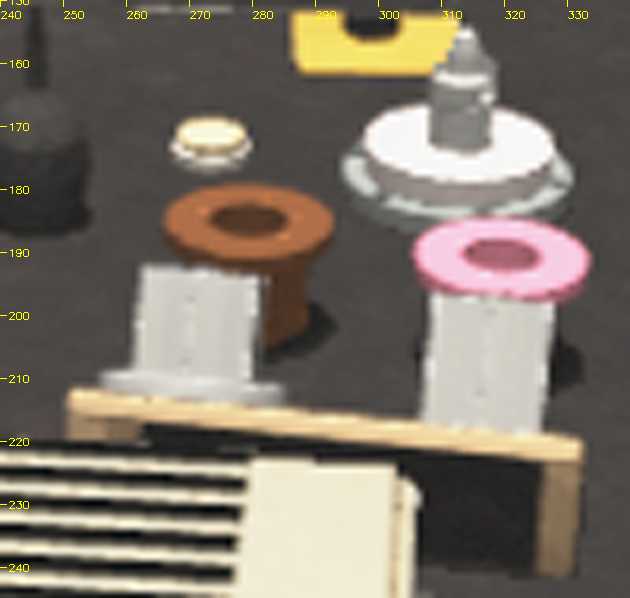

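The top crop shows the flange nut's top face centred near (303,201) and its collar near (296,201). The plain nut's top face is near (298.5,241), and the rack corners are at (282,186.5), (310,191.5), (276,252.5) and (304.5,254.5). The disc is centred near (390,237), with the stud tip near (395,236). Next: fit the poses and look for the dots and slots.

```bash
cat >> h.py <<'E'
def rack(p):
    T=lambda q:(R.from_euler('z',p[2]).apply(np.atleast_2d(q))+[p[0],p[1],0]); return T
c30,s30=np.cos(np.pi/6),.5
def bp(a,y,h): # along slope (up = +x), y, height square to board
    return [a*c30-h*s30,y,.038+a*s30+h*c30]
E
python3 - <<'E'
from h import *
from scipy.optimize import least_squares
t,s=load("top0"),load("side0")
loc=[bp(.052,-.105,0),bp(-.052,-.105,0),bp(.052,.105,0),bp(-.052,.105,0),bp(0,-.062,.055),bp(0,.062,.055),bp(0,-.062,.010)]
obs=[(282,186.5),(310,191.5),(276,252.5),(304.5,254.5),(303,201.3),(298.5,240.8),(296.8,201.3)]
obsS=[((251.2,212.0),bp(.052,-.105,0)),((330.5,219.5),bp(.052,.105,0))]
def f(p,side):
    e=(proj(t,rack(p)(loc))-obs).ravel()
    if side: e=np.r_[e,(proj(s,rack(p)([q for _,q in obsS]))-[o for o,_ in obsS]).ravel()]
    return e
for sd in (0,1):
    o=least_squares(f,[.5,0,1.57],args=(sd,),loss='soft_l1'); print(o.x,np.round(o.fun.reshape(-1,2),1).tolist())
p=o.x; print("nut foot",rack(p)(bp(0,-.062,0)),"top",rack(p)(bp(0,-.062,.055)),"plain top",rack(p)(bp(0,.062,.055)))
# disc
g=cv2.cvtColor(t["img"],cv2.COLOR_RGB2GRAY); sub=g[210:262,365:415]
for th in (225,210,150,110):
    m=(sub>th).astype(np.uint8); cs,_=cv2.findContours(m,cv2.RETR_EXTERNAL,cv2.CHAIN_APPROX_NONE); c=max(cs,key=cv2.contourArea)
    h=cv2.convexHull(c); (x,y),ax,a=cv2.fitEllipse(h); print(th,x+365,y+210,ax,"disc",atz(t,x+365,y+210,.03),"base",atz(t,x+365,y+210,.015))
print("tip",atz(t,395,236.5,.09))
gs=cv2.cvtColor(s["img"],cv2.COLOR_RGB2GRAY)
m=np.zeros_like(gs); m[160:185,290:333]=gs[160:185,290:333]>225; 
cs,_=cv2.findContours(m,cv2.RETR_EXTERNAL,cv2.CHAIN_APPROX_NONE); c=max(cs,key=cv2.contourArea); (x,y),ax,a=cv2.fitEllipse(cv2.convexHull(c)); print("side disc",x,y,ax,atz(s,x,y,.03), "tip",atz(s,312.5,154.5,.091))
def enh(img,x0,y0,w,h,S):
    c=cv2.cvtColor(img,cv2.COLOR_RGB2GRAY)[y0:y0+h,x0:x0+w]
    c=cv2.normalize(c,None,0,255,cv2.NORM_MINMAX); return cv2.resize(c,(S,S),interpolation=cv2.INTER_LANCZOS4)
a=np.hstack([enh(t["img"],292,189,24,24,390),enh(t["img"],380,224,24,24,390)])
b=np.hstack([enh(s["img"],300,150,26,26,200)])
a=np.vstack([a,np.pad(b,((0,0),(0,580)))]); cv2.imwrite("pics/e1.png",a)
E
```

```text
[0.54320391 0.00256846 1.48138873] [[0.1, -0.2], [-0.7, -0.4], [-0.2, 0.0], [-0.9, 0.3], [1.0, -0.2], [1.9, 0.1], [-0.4, 0.4]]
[0.54327699 0.00289542 1.47992275] [[0.0, -0.3], [-0.7, -0.4], [-0.3, -0.0], [-1.0, 0.3], [0.9, -0.2], [1.8, 0.1], [-0.5, 0.4], [-0.8, -0.7], [1.2, -0.3]]
nut foot [[ 0.60502117 -0.00273099  0.038     ]] top [[ 0.60252559 -0.03011752  0.0856314 ]] plain top [[ 0.47903723 -0.0188647   0.0856314 ]]
225 390.82630348205566 236.67507553100586 (29.601472854614258, 30.4337158203125) disc [ 0.49429704 -0.31303402  0.03      ] base [ 0.49459748 -0.31704683  0.015     ]
210 390.86859703063965 236.60267066955566 (30.43570899963379, 31.758167266845703) disc [ 0.49453051 -0.3131748   0.03      ] base [ 0.49483365 -0.31718924  0.015     ]
150 389.21306800842285 236.84530067443848 (35.835411071777344, 36.59383773803711) disc [ 0.49372847 -0.30782125  0.03      ] base [ 0.49402234 -0.31177384  0.015     ]
110 389.2970542907715 236.90196990966797 (37.4123649597168, 38.224525451660156) disc [ 0.49354728 -0.30808872  0.03      ] base [ 0.49383906 -0.3120444   0.015     ]
tip [ 0.49368428 -0.30983184  0.09      ]
side disc 312.5315856933594 172.31068420410156 (11.421433448791504, 28.998666763305664) [ 0.49107508 -0.30873523  0.03      ] tip [ 0.49459773 -0.31238243  0.091     ]
```

View pics/e1.png

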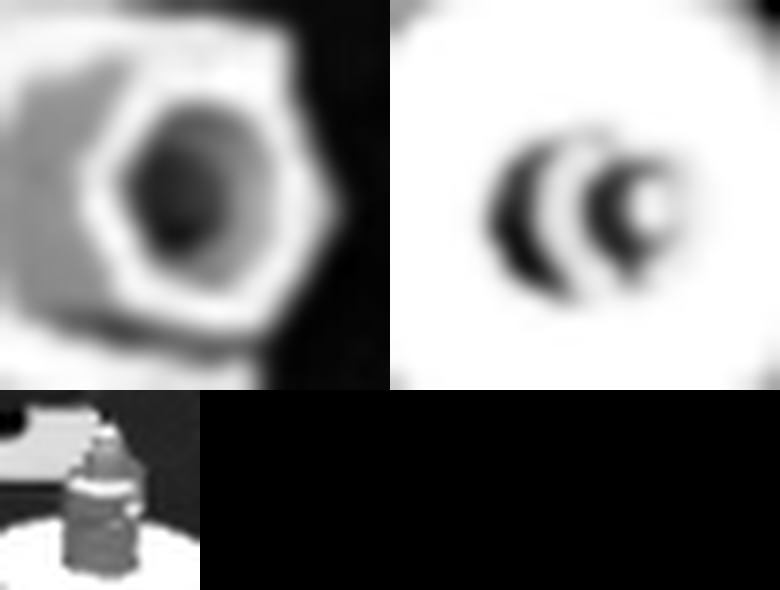

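The enhanced view shows the nut's hexagon corners pointing along the rack's slope, so two flats face along rack ±y. The stud tip is near (395.8,236.1). The side view shows a bright notch at about (317,165) on the stud's robot-facing (-x) side, which suggests a slot there. Next I'll plan the pre-grasp.

```bash
cat >> h.py <<'E'
def plan(P,Rm,goals):
    "goals: list of (pos, Rot, n). prints rows in tool frame"
    rows=[]
    for g,Rg,n in goals:
        dR=(Rm.inv()*Rg).as_rotvec()/n
        for i in range(n):
            step=(np.array(g)-P)/(n-i)
            sh=Rm.inv().apply(step)*100
            P=P+step; Rm=Rm*R.from_rotvec(dR)
            rows.append([np.round(sh,2).tolist(),np.round(np.degrees(dR),2).tolist()])
    return rows
def toolR(axis_up,ydir):
    z=-np.array(axis_up)/np.linalg.norm(axis_up); y=np.array(ydir)-np.dot(ydir,z)*z; y/=np.linalg.norm(y)
    return R.from_matrix(np.c_[np.cross(y,z),y,z])
def state():
    from plant import sensors
    s=sensors.get_state(); return s,np.array(s["tool_pos"]),R.from_quat(s["eef_rot"])
E
python3 - <<'E'
from h import *
from scipy.optimize import least_squares
t,s=load("top0"),load("side0")
loc=[bp(.052,-.105,0),bp(-.052,-.105,0),bp(.052,.105,0),bp(-.052,.105,0),bp(-.0015,-.062,.055),bp(-.0015,.062,.055)]
obs=[(281.5,186),(309.7,191),(275.5,252),(304,254.2),(304.6,199.9),(300.2,240.3)]
f=lambda p:(proj(t,rack(p)(loc))-obs).ravel()
o=least_squares(f,[.5,0,1.48],loss='soft_l1'); p=o.x;print(p,np.round(o.fun.reshape(-1,2),1).tolist())
np.save("rack.npy",p)
T=rack(p);foot=T(bp(-.0015,-.062,0))[0]; n=(T(bp(0,0,1))-T(bp(0,0,0)))[0]; yd=-(T([0,1,0])-T([0,0,0]))[0]
print(foot,n,yd)
st,P,Rm=state()
G=toolR(n,yd)
pre=foot+n*.115
print(P,pre, "goal tcp",foot+n*.035)
for a in plan(P,Rm,[((.35,.45,.33),G,4),]): pass
Rv=(Rm.inv()*G); print(np.degrees(Rv.as_rotvec()))
# split: 10 rows full rotation
m=10
via=[np.array([.33,.42,.32]),np.array([.52,.12,.30]),pre]
Rs=[Rm*R.from_rotvec(Rv.as_rotvec()*k) for k in (.4,.85,1)]
for a in plan(P,Rm,[(via[0],Rs[0],5),(via[1],Rs[1],6),(pre,G,4)]): print(a)
E
```

```text
[0.54497287 0.00292253 1.48102967] [[0.5, -0.3], [-0.5, -0.5], [0.2, -0.0], [-0.5, 0.1], [-0.3, 0.7], [0.5, 0.1]]
[ 0.60660679 -0.00392933  0.03725   ] [-0.04482307 -0.49798684  0.8660254 ] [ 0.99597368 -0.08964615 -0.        ]
[0.19813454 0.59220312 0.25700446] [ 0.60145214 -0.06119782  0.13684292] goal tcp [ 0.60503798 -0.02135887  0.06756089]
[-20.11163753  25.4171306   74.76756244]
[[-3.59, -2.43, -1.26], [-1.61, 2.03, 5.98]]
[[-3.78, -2.01, -1.45], [-1.61, 2.03, 5.98]]
[[-3.91, -1.56, -1.64], [-1.61, 2.03, 5.98]]
[[-3.99, -1.1, -1.81], [-1.61, 2.03, 5.98]]
[[-4.01, -0.63, -1.98], [-1.61, 2.03, 5.98]]
[[-5.78, -0.91, -0.94], [-1.51, 1.91, 5.61]]
[[-5.81, -0.32, -1.15], [-1.51, 1.91, 5.61]]
[[-5.77, 0.28, -1.34], [-1.51, 1.91, 5.61]]
[[-5.66, 0.88, -1.52], [-1.51, 1.91, 5.61]]
[[-5.49, 1.47, -1.67], [-1.51, 1.91, 5.61]]
[[-5.26, 2.04, -1.81], [-1.51, 1.91, 5.61]]
[[-6.06, 1.35, 1.66], [-0.75, 0.95, 2.8]]
[[-6.01, 1.62, 1.58], [-0.75, 0.95, 2.8]]
[[-5.95, 1.9, 1.51], [-0.75, 0.95, 2.8]]
[[-5.88, 2.17, 1.43], [-0.75, 0.95, 2.8]]
```

step_arm(steps=[[[-3.6,-2.4,-1.3],[-1.6,2.0,6.0]],[[-3.8,-2.0,-1.5],[-1.6,2.0,6.0]],[[-3.9,-1.6,-1.6],[-1.6,2.0,6.0]],[[-4.0,-1.1,-1.8],[-1.6,2.0,6.0]],[[-4.0,-0.6,-2.0],[-1.6,2.0,6.0]],[[-5.8,-0.9,-0.9],[-1.5,1.9,5.6]],[[-5.8,-0.3,-1.2],[-1.5,1.9,5.6]],[[-5.8,0.3,-1.3],[-1.5,1.9,5.6]],[[-5.7,0.9,-1.5],[-1.5,1.9,5.6]],[[-5.5,1.5,-1.7],[-1.5,1.9,5.6]],[[-5.3,2.0,-1.8],[-1.5,1.9,5.6]]], claw=1, grip_force=40)

```text
clock: 1.48
tool_pos: [0.5217, 0.1178, 0.3013]
eef_rot: [0.648, 0.727, 0.167, -0.151]
contact_force: [0.7, 1.0, -0.6]
opening: 0.999
finger_force: 0.0
```

```bash
cat > g.py <<'E'
import sys
from h import *
st,P,Rm=state(); p=np.load("rack.npy"); T=rack(p); foot=T(bp(-.0015,-.062,0))[0]; n=(T(bp(0,0,1))-T(bp(0,0,0)))[0]; yd=-(T([0,1,0])-T([0,0,0]))[0]
G=toolR(n,yd)
print(st["clock"],P,np.round(st["q"],2),np.round(st["contact_force"],1))
for a in plan(P,Rm,[(foot+n*float(sys.argv[1]),G,int(sys.argv[2]))]): print(a)
E
python3 g.py .115 5
```

```text
1.475 [0.52167856 0.11782803 0.30129276] [ 0.12  0.55 -0.27  1.85 -0.46  0.76  0.34] [ 0.7  1.  -0.6]
[[-4.81, 1.06, 1.38], [-0.57, 0.77, 2.21]]
[[-4.79, 1.23, 1.33], [-0.57, 0.77, 2.21]]
[[-4.75, 1.4, 1.28], [-0.57, 0.77, 2.21]]
[[-4.71, 1.57, 1.23], [-0.57, 0.77, 2.21]]
[[-4.66, 1.74, 1.18], [-0.57, 0.77, 2.21]]
```

step_arm(steps=[[[-4.8,1.1,1.4],[-0.6,0.8,2.2]],[[-4.8,1.2,1.3],[-0.6,0.8,2.2]],[[-4.8,1.4,1.3],[-0.6,0.8,2.2]],[[-4.7,1.6,1.2],[-0.6,0.8,2.2]],[[-4.7,1.7,1.2],[-0.6,0.8,2.2]],[[0,0,0],[0,0,0]]])

```text
clock: 2.22
tool_pos: [0.6003, -0.0645, 0.1326]
eef_rot: [0.714, 0.65, 0.191, -0.175]
contact_force: [-0.2, 0.4, 0.6]
opening: 1.002
finger_force: 0.0
```

```bash
python3 g.py .115 1; python3 - <<'E'
from h import *
from plant import vision
for n in ("side","top"): pickle.dump(vision.snapshot(n),open(n+"1.pkl","wb"))
t,s=load("top1"),load("side1")
def mk(img,x0,y0,w,h,S):
    c=cv2.cvtColor(img,cv2.COLOR_RGB2BGR)[y0:y0+h,x0:x0+w]; return cv2.resize(c,(400,400*h//w),interpolation=cv2.INTER_CUBIC)
a=mk(t["img"],265,165,80,80,0); b=mk(s["img"],225,150,80,80,0)
st,P,Rm=state()
tips=[P+Rm.apply([0,sg*.044,.019]) for sg in (1,-1)]+[P]
for im,c,x0,y0 in ((a,t,265,165),(b,s,225,150)):
    for u,v in proj(c,tips): cv2.circle(im,(int((u-x0+.5)*5),int((v-y0+.5)*5)),3,(0,0,255),1)
cv2.imwrite("pics/p1.png",np.hstack([a,b]))
E
```

```text
2.225 [ 0.60032945 -0.0645096   0.13264662] [ 0.42  0.92 -0.25  1.68 -0.49  0.72  0.56] [-0.2  0.4  0.6]
[[0.5, 0.08, -0.19], [0.04, 0.05, -0.24]]
```

View pics/p1.png

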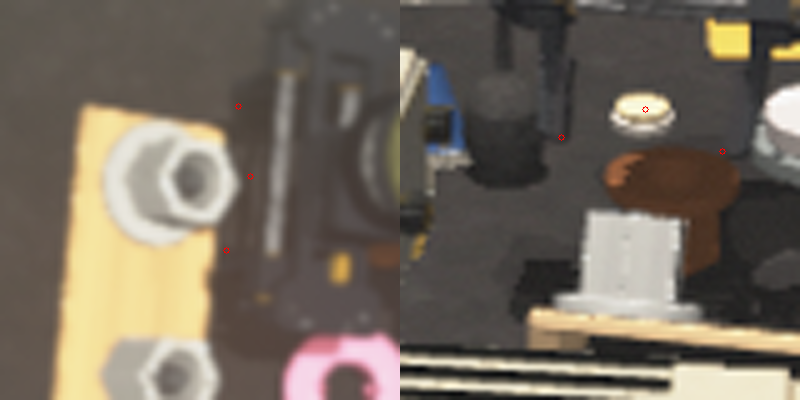

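The overlay shows the projected fingertips at (238,106) and (227,250) in the top crop, either side of the nut's axis line from (157,183) to (201,181). The side view agrees: the tips' midpoint is at (641,144) and the nut's top centre at (634,212). I'll descend.

step_arm(steps=[[[0.5,0.1,0],[0,0,0]],[[0,0,2.5],[0,0,0]],[[0,0,2.5],[0,0,0]],[[0,0,1.5],[0,0,0]],[[0,0,1.0],[0,0,0]],[[0,0,0],[0,0,0]]])

```text
clock: 3.08
tool_pos: [0.6061, -0.0174, 0.0744]
eef_rot: [0.711, 0.653, 0.193, -0.175]
contact_force: [-0.7, 0.2, -0.5]
opening: 1.002
finger_force: 0.0
```

```bash
python3 g.py .035 1
```

```text
3.075 [ 0.6061381  -0.01739497  0.07444642] [ 0.37  1.01 -0.3   1.71 -0.53  0.57  0.58] [-0.7  0.2 -0.5]
[[-0.7, -0.08, 0.39], [0.06, -0.13, 0.27]]
```

step_arm(steps=[[[-0.7,0,0.4],[0,0,0]],[[0,0,0],[0,0,0]],[[0,0,0],[0,0,0]]])

```text
clock: 3.45
tool_pos: [0.6059, -0.0225, 0.0675]
eef_rot: [0.712, 0.653, 0.193, -0.174]
contact_force: [0.0, -0.1, 0.3]
opening: 0.999
finger_force: 0.0
```

```bash
python3 g.py .035 1
```

```text
3.45 [ 0.60594635 -0.02247291  0.0675283 ] [ 0.38  1.02 -0.3   1.71 -0.52  0.56  0.59] [ 0.  -0.1  0.3]
[[0.09, -0.1, 0.05], [0.12, -0.1, 0.2]]
```

Within 1 mm. Close.

step_arm(steps=[[[0.1,0,0],[0,0,0]],[[0,0,0],[0,0,0]],[[0,0,0],[0,0,0]],[[0,0,0],[0,0,0]],[[0,0,0],[0,0,0]],[[0,0,0],[0,0,0]]], claw=-1, grip_force=40)

```text
clock: 4.2
tool_pos: [0.6046, -0.0209, 0.0678]
eef_rot: [0.711, 0.653, 0.192, -0.175]
contact_force: [-4.5, -0.8, 2.6]
opening: 0.562
finger_force: 40.0
```

step_arm(steps=[[[0,-0.1,0],[0,0,0]],[[0,0,-0.5],[0,0,0]],[[0,0,-1.0],[0,0,0]],[[0,0,0],[0,0,0]]])

```text
clock: 4.7
tool_pos: [0.6058, -0.0302, 0.0816]
eef_rot: [0.712, 0.653, 0.193, -0.172]
contact_force: [-0.0, -0.3, -2.3]
opening: 0.564
finger_force: 40.0
```

step_arm(steps=[[[0,0,-1.5],[0,0,0]],[[0,0,-2.0],[0,0,0]],[[0,0,-3.0],[0,0,0]],[[0,0,-2.5],[0,0,0]],[[0,0,0],[0,0,0]]])

```text
clock: 5.32
tool_pos: [0.6015, -0.076, 0.1606]
eef_rot: [0.712, 0.652, 0.193, -0.171]
contact_force: [0.6, -0.2, -3.1]
opening: 0.563
finger_force: 40.0
```

```bash
cat > s.py <<'E'
import sys
from h import *
# goal: tcp xyz, yaw(deg) of tool y, rows
a=[float(v) for v in sys.argv[1:6]]
st,P,Rm=state(); print(round(st["clock"],2),P,"q",np.round(st["q"],2),"F",np.round(st["contact_force"],1),"M",np.round(st["moment"],2),"op",round(st["opening"],3))
y=Rm.apply([0,1,0]); print("yaw",np.degrees(np.arctan2(y[1],y[0])),"tilt",np.degrees(np.arccos(-Rm.apply([0,0,1])[2])))
G=toolR([0,0,1],[np.cos(np.radians(a[3])),np.sin(np.radians(a[3])),0])
for x in plan(P,Rm,[(np.array(a[:3]),G,int(a[4]))]): print(x)
E
python3 s.py .494 -.312 .22 -5 8
```

```text
5.33 [ 0.60149944 -0.07596654  0.1605741 ] q [ 0.43  0.88 -0.24  1.66 -0.48  0.77  0.55] F [ 0.6 -0.2 -3.1] M [-0.81  0.16 -0.03] op 0.563
yaw -5.150755220649834 tilt 29.950273204107795
[[-2.28, -1.07, -2.18], [0.06, -3.74, -0.0]]
[[-2.41, -1.07, -2.02], [0.06, -3.74, -0.0]]
[[-2.54, -1.07, -1.86], [0.06, -3.74, -0.0]]
[[-2.66, -1.07, -1.69], [0.06, -3.74, -0.0]]
[[-2.76, -1.08, -1.51], [0.06, -3.74, -0.0]]
[[-2.85, -1.08, -1.33], [0.06, -3.74, -0.0]]
[[-2.93, -1.08, -1.14], [0.06, -3.74, -0.0]]
[[-3.0, -1.08, -0.94], [0.06, -3.74, -0.0]]
```

step_arm(steps=[[[-2.3,-1.1,-2.2],[0.1,-3.7,0]],[[-2.4,-1.1,-2.0],[0.1,-3.7,0]],[[-2.5,-1.1,-1.9],[0,-3.7,0]],[[-2.7,-1.1,-1.7],[0.1,-3.7,0]],[[-2.8,-1.1,-1.5],[0,-3.8,0]],[[-2.9,-1.1,-1.3],[0.1,-3.8,0]],[[-2.9,-1.1,-1.1],[0,-3.8,0]],[[-3.0,-1.1,-0.9],[0.1,-3.8,0]],[[0,0,0],[0,0,0]],[[0,0,0],[0,0,0]]])

```text
clock: 6.58
tool_pos: [0.4919, -0.3087, 0.2158]
eef_rot: [0.736, 0.677, -0.0, -0.004]
contact_force: [-0.1, 0.0, -2.8]
opening: 0.564
finger_force: 40.0
```

```bash
python3 s.py .494 -.312 .15 -5 1; python3 - <<'E'
from h import *
from plant import vision
for n in ("side","top"): pickle.dump(vision.snapshot(n),open(n+"2.pkl","wb"))
t,s=load("top2"),load("side2")
st,P,Rm=state()
a=cv2.resize(cv2.cvtColor(s["img"],cv2.COLOR_RGB2BGR)[90:190,265:365],(600,600),interpolation=cv2.INTER_CUBIC)
# markers: nut foot collar rim (r 40) expected, stud tip/thread
ang=np.linspace(0,2*np.pi,24)
for k,(rr,z) in enumerate(((.04,-.035),(.04,-.025),(.0,-.035))):
    for q in ang:
        u,v=proj(s,P+Rm.apply([rr*np.cos(q),rr*np.sin(q),-z]))[0]; cv2.circle(a,(int((u-265+.5)*6),int((v-90+.5)*6)),1,(0,0,255),-1)
C=np.array([.494,-.312,0])
for rr,z in ((.049,.03),(.017,.07),(0,.091)):
    for q in ang:
        u,v=proj(s,C+[rr*np.cos(q),rr*np.sin(q),z])[0]; cv2.circle(a,(int((u-265+.5)*6),int((v-90+.5)*6)),1,(255,0,0),-1)
cv2.imwrite("pics/p2.png",a)
E
```

```text
6.58 [ 0.49193304 -0.30866466  0.21583084] q [ 0.41  0.69  0.12  1.75 -0.12  0.72  0.51] F [-0.1  0.  -2.8] M [-0.02  0.06  0.02] op 0.564
yaw -4.756166859489672 tilt 0.4302605086828037
[[-0.35, 0.27, 6.58], [-0.32, -0.28, 0.24]]
```

View pics/p2.png

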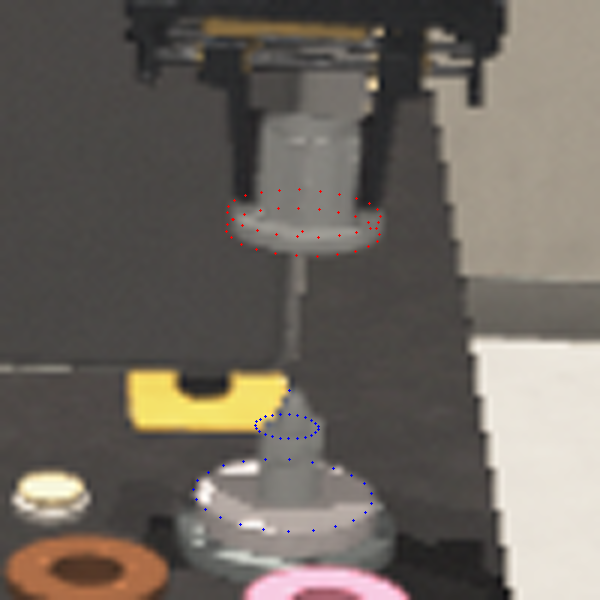

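The side view shows the held nut matching its model: collar edges at 228 and 383, as projected. The real stud appears about 1 px (about 3 mm) to the right (-x) of my estimate, with thread edges at 262 and 325. I'll measure this with sub-pixel profiles.

```bash
python3 - <<'E'
from h import *
s0,s2=load("side0"),load("side2")
g0=cv2.cvtColor(s0["img"],cv2.COLOR_RGB2GRAY).astype(float); g2=cv2.cvtColor(s2["img"],cv2.COLOR_RGB2GRAY).astype(float)
for v in range(154,172,2): print(v,g0[v,300:325].astype(int).tolist())
print()
for v in (170,172,174): print(v,g0[v,292:300].astype(int).tolist(),g0[v,322:334].astype(int).tolist())
print("nut")
for v in (126,127,128): print(v,g2[v,298:308].astype(int).tolist(),g2[v,322:334].astype(int).tolist())
for v in (112,115): print(v,g2[v,300:330].astype(int).tolist())
print("col collar",g2[118:140,315].astype(int).tolist())
st,P,Rm=state()
for h in (-.0,.0): pass
for rr,z in ((.04,.035),(.04,.025)):
    q=np.linspace(0,2*np.pi,361); U=proj(s2,P+Rm.apply(np.c_[rr*np.cos(q),rr*np.sin(q),0*q+z])); print("pred nut",U.min(0),U.max(0))
for c in ((.494,-.312),(.491,-.312)):
  for rr,z in ((.049,.03),(.017,.07),(.017,.05)):
    U=proj(s0,np.c_[c[0]+rr*np.cos(q),c[1]+rr*np.sin(q),0*q+z]); print(c,rr,z,"pred",U.min(0),U.max(0))
E
```

```text
154 [42, 44, 47, 130, 205, 218, 218, 218, 218, 218, 217, 216, 197, 155, 153, 87, 74, 72, 72, 70, 71, 71, 73, 71, 70]
156 [140, 157, 188, 218, 218, 219, 219, 219, 219, 219, 220, 209, 163, 183, 178, 156, 82, 73, 72, 72, 73, 71, 71, 71, 71]
158 [221, 220, 219, 218, 218, 217, 218, 219, 219, 218, 203, 145, 159, 166, 165, 151, 124, 85, 74, 73, 74, 72, 73, 73, 73]
160 [217, 217, 217, 217, 216, 215, 215, 214, 204, 152, 142, 132, 140, 145, 140, 134, 128, 132, 118, 80, 70, 71, 72, 71, 72]
162 [74, 73, 74, 75, 74, 71, 71, 77, 128, 207, 238, 242, 239, 229, 230, 235, 231, 181, 120, 72, 71, 72, 70, 71, 72]
164 [72, 70, 72, 72, 71, 72, 74, 81, 105, 124, 130, 130, 134, 135, 134, 130, 149, 171, 135, 71, 69, 70, 69, 70, 71]
166 [73, 73, 71, 85, 102, 112, 136, 140, 115, 123, 119, 122, 125, 125, 126, 128, 152, 170, 105, 83, 70, 69, 71, 70, 70]
168 [167, 239, 247, 246, 246, 246, 247, 242, 148, 122, 124, 130, 134, 134, 131, 130, 127, 135, 226, 247, 246, 230, 172, 140, 94]
170 [246, 246, 246, 246, 247, 247, 247, 243, 150, 124, 130, 131, 130, 130, 130, 131, 127, 163, 237, 247, 247, 247, 247, 247, 247]

170 
[... 960 characters left out ...]
23, 104, 108, 107, 106, 110, 115, 109, 71]
pred nut [302.1952246  124.17576352] [327.77920822 132.19676066]
pred nut [302.32346987 121.146587  ] [327.99317833 129.03806539]
(0.494, -0.312) 0.049 0.03 pred [296.78646538 166.01993789] [326.54553698 178.06931843]
(0.494, -0.312) 0.017 0.07 pred [307.09825617 158.61120561] [317.55261235 162.6107803 ]
(0.494, -0.312) 0.017 0.05 pred [306.79231313 164.24167717] [317.17941672 168.33140055]
(0.491, -0.312) 0.049 0.03 pred [297.69555929 166.06226532] [327.45917527 178.11523733]
(0.491, -0.312) 0.017 0.07 pred [308.01999825 158.65425827] [318.47597037 162.65507037]
(0.491, -0.312) 0.017 0.05 pred [307.70812497 164.28492856] [318.0968238  168.37589315]
```

```bash
python3 s.py .4942 -.312 .112 -5 4
```

```text
6.67 [ 0.49203708 -0.308954    0.21593906] q [ 0.41  0.69  0.12  1.75 -0.12  0.72  0.51] F [ 0.6  0.7 -2.7] M [-0.05  0.07  0.  ] op 0.565
yaw -4.743277247725178 tilt 0.397105472749422
[[-0.08, 0.07, 2.6], [-0.08, -0.06, 0.06]]
[[-0.08, 0.07, 2.6], [-0.08, -0.06, 0.06]]
[[-0.08, 0.07, 2.6], [-0.08, -0.06, 0.06]]
[[-0.07, 0.06, 2.6], [-0.08, -0.06, 0.06]]
```

step_arm(steps=[[[-0.3,0.25,2.6],[-0.1,-0.1,0]],[[0,0,2.6],[-0.1,-0.1,0.1]],[[0,0,2.6],[-0.1,0,0.1]],[[0,0,2.6],[0,0,0]],[[0,0,0],[0,0,0]],[[0,0,0],[0,0,0]]])

```text
clock: 7.42
tool_pos: [0.4941, -0.3138, 0.1132]
eef_rot: [0.737, 0.675, -0.0, 0.001]
contact_force: [-0.3, -0.0, -2.2]
opening: 0.566
finger_force: 40.0
```

```bash
python3 s.py .4942 -.312 .105 -5 1
```

```text
7.42 [ 0.49413945 -0.31376296  0.113213  ] q [ 0.44  0.84  0.09  1.81 -0.14  0.49  0.53] F [-0.3 -0.  -2.2] M [-0.09  0.07  0.01] op 0.566
yaw -5.024975229468688 tilt 0.11882827715027665
[[0.18, -0.01, 0.82], [0.08, 0.09, -0.03]]
```

step_arm(steps=[[[0.6,0,0.3],[0,0,0]],[[0.3,0,0],[0,0,0]],[[0.2,0,0],[0,0,0]],[[0,0,0],[0,0,0]]])

```text
clock: 7.92
tool_pos: [0.4946, -0.3031, 0.1099]
eef_rot: [0.738, 0.675, -0.0, 0.001]
contact_force: [-0.2, -0.6, -2.9]
opening: 0.568
finger_force: 40.0
```

step_arm(steps=[[[-1.0,0,0],[0,0,0]],[[-0.6,0,0],[0,0,0]],[[-0.3,0,0],[0,0,0]],[[0,0,0],[0,0,0]]])

```text
clock: 8.43
tool_pos: [0.4927, -0.3206, 0.1095]
eef_rot: [0.737, 0.676, 0.0, -0.0]
contact_force: [0.3, 3.0, -1.0]
opening: 0.568
finger_force: 40.0
```

```bash
python3 s.py .4943 -.312 .105 -5 1
```

```text
8.43 [ 0.49272357 -0.32060321  0.10948851] q [ 0.45  0.85  0.08  1.8  -0.14  0.5   0.54] F [ 0.3  3.  -1. ] M [0.83 0.   0.01] op 0.568
yaw -5.010263344479542 tilt 0.0403417313516795
[[0.87, 0.08, 0.45], [-0.02, -0.03, -0.01]]
```

step_arm(steps=[[[0.95,0.1,0],[0,0,0]],[[0,0,0.2],[0,0,0]],[[0,0,0],[0,0,0]],[[0,0,0.3],[0,0,0]],[[0,0,0.3],[0,0,0]],[[0,0,0],[0,0,0]]])

```text
clock: 9.18
tool_pos: [0.4943, -0.3124, 0.1012]
eef_rot: [0.738, 0.675, -0.001, 0.0]
contact_force: [-0.8, -0.3, -3.1]
opening: 0.567
finger_force: 40.0
```

```bash
python3 s.py .4943 -.312 .105 -5 1
```

```text
9.18 [ 0.49432583 -0.31241128  0.10121997] q [ 0.44  0.86  0.09  1.81 -0.14  0.47  0.53] F [-0.8 -0.3 -3.1] M [-0.03  0.02  0.03] op 0.567
yaw -5.054268471362019 tilt 0.07832611911484745
[[0.04, -0.01, -0.38], [-0.02, 0.08, -0.05]]
```

step_arm(steps=[[[0,0,0.3],[0,0,0]],[[0,0,0.3],[0,0,0]],[[0,0,0.3],[0,0,0]],[[0,0,0.2],[0,0,0]],[[0,0,0],[0,0,0]]])

```text
clock: 9.8
tool_pos: [0.4945, -0.3124, 0.0904]
eef_rot: [0.738, 0.675, -0.001, 0.0]
contact_force: [-0.2, -0.5, -3.0]
opening: 0.562
finger_force: 40.0
```

step_arm(steps=[[[0,0,0.2],[0,0,0]],[[0,0,0.2],[0,0,0]],[[0,0,0],[0,0,0]]])

```text
clock: 10.18
tool_pos: [0.4945, -0.3124, 0.0864]
eef_rot: [0.738, 0.675, -0.0, 0.001]
contact_force: [-0.6, 0.6, -3.4]
opening: 0.565
finger_force: 40.0
```

step_arm(steps=[[[0,0,0.15],[0,0,0]],[[0,0,0.15],[0,0,0]],[[0,0,0],[0,0,0]]])

```text
clock: 10.55
tool_pos: [0.4945, -0.3125, 0.0835]
eef_rot: [0.738, 0.675, -0.0, 0.001]
contact_force: [-1.2, -0.3, -2.8]
opening: 0.564
finger_force: 40.0
```

step_arm(steps=[[[0,0,0.15],[0,0,0]],[[0,0,0],[0,0,0]]])

```text
clock: 10.8
tool_pos: [0.4945, -0.3125, 0.0827]
eef_rot: [0.738, 0.675, -0.0, 0.001]
contact_force: [-2.1, 2.0, 4.1]
opening: 0.57
finger_force: 40.0
```

step_arm(steps=[[[0,0,-0.05],[0,0,0]],[[0,0,0],[0,0,0]],[[0,0,0],[0,0,0]]])

```text
clock: 11.18
tool_pos: [0.4945, -0.3126, 0.0828]
eef_rot: [0.738, 0.675, -0.0, 0.001]
contact_force: [-1.8, 0.3, 4.5]
opening: 0.563
finger_force: 40.0
```

step_arm(steps=[[[0,0,0],[0,0,0]],[[0,0,0],[0,0,0]],[[0,0,0],[0,0,0]]], claw=0.2)

```text
clock: 11.55
tool_pos: [0.4948, -0.3125, 0.0825]
eef_rot: [0.737, 0.675, -0.0, 0.001]
contact_force: [0.1, -0.0, -0.0]
opening: 0.599
finger_force: 0.0
```

```bash
cat > col.py <<'E'
from h import *
from plant import vision
s=vision.snapshot("side"); pickle.dump(s,open("last.pkl","wb")); g=cv2.cvtColor(s["img"],cv2.COLOR_RGB2GRAY)
for u in (309,313): print(u,g[145:182,u].tolist())
st,P,Rm=state(); y=Rm.apply([0,1,0]); print(round(st["clock"],2),np.round(P,4),"q7",np.round(st["q"][6],2),"F",np.round(st["contact_force"],1),"M",np.round(st["moment"],2),"op",round(st["opening"],3),"yaw",np.degrees(np.arctan2(y[1],y[0])))
E
python3 col.py; python3 -c "
from h import *
s=load('side0')
for foot in (.049,.037,.03):
  print(foot,[proj(s,[.494,-.312+.04,foot+h])[0].round(1).tolist() for h in (0,.01)],proj(s,[.494,-.312+.025,foot+.01])[0].round(1))
cv2.imwrite('pics/p3.png',cv2.resize(load('last')['img'][110:200,255:375,::-1],(800,600),interpolation=cv2.INTER_CUBIC))"
```

```text
309 [70, 73, 72, 81, 115, 120, 118, 118, 120, 123, 124, 127, 124, 125, 124, 125, 124, 125, 123, 123, 124, 131, 151, 150, 127, 128, 118, 119, 120, 126, 126, 134, 179, 209, 149, 145, 141]
313 [101, 99, 95, 96, 127, 131, 132, 126, 106, 144, 131, 133, 132, 134, 133, 133, 131, 133, 133, 133, 131, 132, 142, 149, 138, 131, 126, 129, 129, 126, 125, 134, 173, 176, 150, 149, 146]
11.6 [ 0.4948 -0.3125  0.0825] q7 0.53 F [ 0.4  0.1 -0.4] M [-0.07  0.07 -0.04] op 0.597 yaw -5.04083093318208
0.049 [[311.9, 171.4], [312.1, 168.6]] [312.1 166.7]
0.037 [[311.7, 174.9], [311.9, 172.0]] [311.9 170.2]
0.03 [[311.6, 176.9], [311.7, 174.0]] [311.8 172.1]
```

View pics/p3.png

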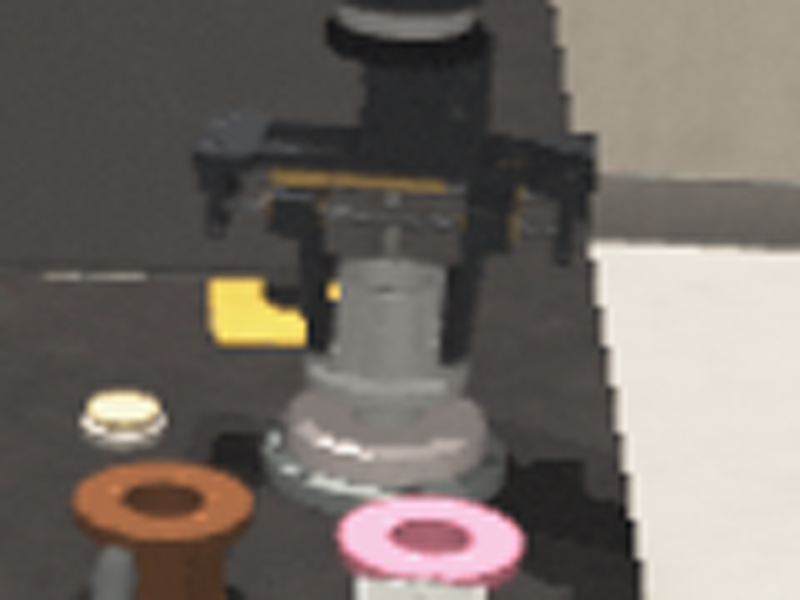

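The nut rests level on the thread top, with its collar crease at row 167 as predicted for 19 mm. A dark dot on the near (+y) side of its top face, at (385,288), puts the pins along y and the slots about 90° counter-clockwise. I'll turn it counter-clockwise with loose jaws.

step_arm(steps=[[[0,0,0],[0,0,-10]],[[0,0,0],[0,0,-10]],[[0,0,0],[0,0,-10]],[[0,0,0],[0,0,-10]],[[0,0,0],[0,0,-10]],[[0,0,0],[0,0,-10]],[[0,0,0],[0,0,0]]])

```text
clock: 12.48
tool_pos: [0.4944, -0.3127, 0.0825]
eef_rot: [0.302, 0.953, -0.001, 0.0]
contact_force: [-1.2, 0.2, -0.2]
opening: 0.601
finger_force: 0.3
```

```bash
python3 col.py
```

```text
309 [77, 73, 75, 82, 40, 49, 49, 48, 37, 37, 38, 38, 39, 38, 39, 38, 38, 37, 38, 39, 46, 69, 111, 115, 125, 124, 118, 120, 121, 126, 125, 125, 127, 141, 140, 138, 136]
313 [39, 40, 39, 44, 74, 131, 131, 128, 123, 131, 133, 129, 131, 130, 132, 129, 129, 129, 131, 129, 129, 127, 116, 120, 127, 130, 126, 129, 130, 127, 125, 134, 173, 174, 150, 149, 146]
12.53 [ 0.4943 -0.3128  0.0825] q7 1.18 F [0.  0.1 0.2] M [-0.16  0.16 -0.03] op 0.602 yaw 54.73737226895779
```

step_arm(steps=[[[0,0,0],[0,0,-10]],[[0,0,0],[0,0,-10]],[[0,0,0],[0,0,0]]])

```text
clock: 12.9
tool_pos: [0.4946, -0.3126, 0.0826]
eef_rot: [0.133, 0.991, -0.001, 0.0]
contact_force: [0.5, -0.4, 0.1]
opening: 0.6
finger_force: 0.0
```

```bash
python3 col.py
```

```text
309 [40, 43, 43, 41, 40, 41, 41, 41, 42, 42, 41, 41, 42, 42, 41, 41, 42, 42, 42, 41, 42, 64, 125, 126, 126, 114, 114, 126, 125, 126, 126, 126, 127, 140, 140, 139, 137]
313 [42, 42, 43, 47, 66, 58, 41, 39, 42, 54, 70, 79, 82, 77, 79, 84, 83, 83, 83, 84, 90, 93, 112, 124, 123, 122, 112, 119, 126, 126, 124, 125, 126, 137, 144, 142, 141]
12.95 [ 0.4947 -0.3125  0.0826] q7 1.4 F [-0.3  0.5  0.5] M [-0.03  0.01 -0.  ] op 0.598 yaw 74.66022987083224
```

step_arm(steps=[[[0,0,0],[0,0,-8]],[[0,0,0],[0,0,-8]],[[0,0,0],[0,0,0]],[[0,0,0],[0,0,0]]])

```text
clock: 13.45
tool_pos: [0.4946, -0.3124, 0.0826]
eef_rot: [-0.006, 1.0, -0.001, 0.0]
contact_force: [0.2, 0.4, -0.2]
opening: 0.603
finger_force: 0.0
```

```bash
python3 col.py
```

```text
309 [42, 43, 42, 42, 42, 42, 42, 43, 59, 112, 111, 115, 146, 116, 117, 121, 117, 117, 116, 110, 109, 110, 122, 127, 126, 119, 113, 124, 124, 124, 126, 125, 126, 139, 140, 139, 135]
313 [41, 43, 42, 41, 43, 43, 44, 43, 41, 41, 40, 41, 42, 41, 40, 41, 42, 40, 40, 42, 42, 58, 107, 125, 125, 122, 112, 120, 128, 126, 123, 124, 126, 138, 143, 142, 141]
13.5 [ 0.4946 -0.3125  0.0826] q7 1.59 F [0.6 0.6 0.3] M [ 0.07 -0.03  0.01] op 0.601 yaw 90.77637667737729
```

step_arm(steps=[[[0,0,0],[0,0,-8]],[[0,0,0],[0,0,0]],[[0,0,0],[0,0,0]]])

```text
clock: 13.88
tool_pos: [0.4949, -0.3121, 0.0827]
eef_rot: [-0.077, 0.997, -0.001, 0.0]
contact_force: [-0.1, 1.2, 0.1]
opening: 0.603
finger_force: 5.7
```

```bash
python3 col.py
```

```text
309 [41, 42, 43, 42, 50, 50, 43, 42, 58, 103, 119, 120, 136, 128, 131, 129, 134, 137, 140, 133, 134, 130, 130, 129, 127, 123, 113, 124, 126, 125, 126, 124, 125, 141, 140, 138, 137]
313 [42, 42, 43, 42, 44, 44, 42, 47, 41, 38, 43, 40, 41, 42, 41, 42, 41, 42, 42, 40, 41, 48, 90, 126, 124, 123, 113, 121, 127, 124, 123, 125, 127, 138, 143, 142, 141]
13.93 [ 0.4949 -0.3122  0.0827] q7 1.69 F [0.8 0.8 0.8] M [ 0.31 -0.09 -0.2 ] op 0.603 yaw 98.81968294324656
```

```bash
python3 -c "
from h import *
cv2.imwrite('pics/p4.png',cv2.resize(load('last')['img'][135:195,275:355,::-1],(800,600),interpolation=cv2.INTER_CUBIC))"
```

```text
(no output)
```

View pics/p4.png

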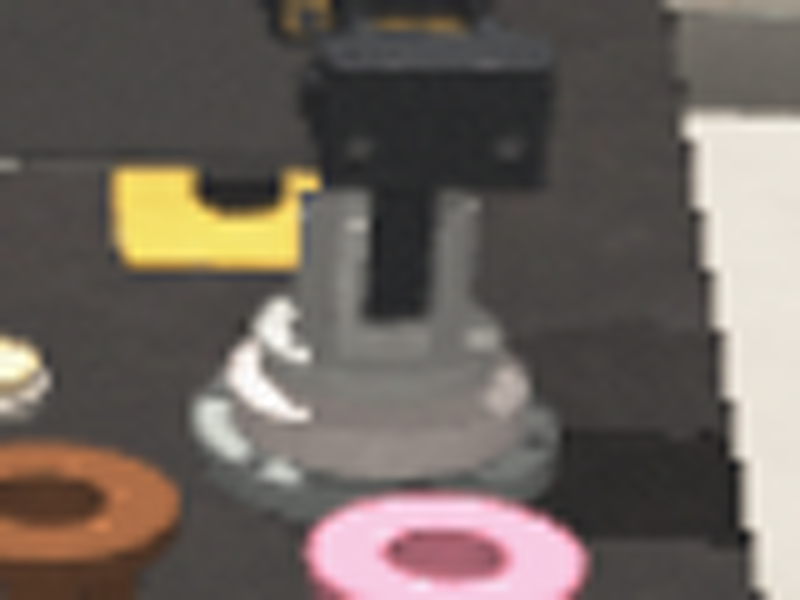

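The picture shows the nut dropped: its collar crease is now at row ~171 instead of 167, and the fingertip at row 167 sits clear of the collar. I'll lower the hand and screw clockwise.

step_arm(steps=[[[0,0,0],[0,0,8]],[[0,0,0.5],[0,0,0]],[[0,0,0.5],[0,0,0]],[[0,0,0],[0,0,10]],[[0,0,0],[0,0,10]],[[0,0,0],[0,0,10]],[[0,0,0],[0,0,10]],[[0,0,0],[0,0,10]],[[0,0,0],[0,0,0]]])

```text
clock: 15.05
tool_pos: [0.4944, -0.3123, 0.0722]
eef_rot: [0.414, 0.91, -0.001, 0.0]
contact_force: [-0.7, 0.5, -0.5]
opening: 0.601
finger_force: 0.0
```

```bash
python3 col.py
```

```text
309 [77, 67, 39, 39, 43, 42, 56, 104, 123, 117, 107, 98, 106, 114, 116, 116, 117, 115, 116, 116, 116, 115, 115, 115, 115, 113, 113, 118, 125, 125, 123, 133, 170, 161, 146, 145, 141]
313 [91, 64, 69, 89, 90, 74, 75, 119, 130, 119, 123, 129, 118, 132, 130, 129, 129, 130, 130, 129, 130, 130, 132, 131, 131, 134, 151, 151, 141, 129, 125, 134, 173, 175, 150, 149, 146]
15.1 [ 0.4944 -0.3124  0.0723] q7 1.02 F [-0.1 -0.5 -0.1] M [-0.02 -0.01  0.  ] op 0.6 yaw 41.19804636813909
```

step_arm(steps=[[[0,0,0],[0,0,10]],[[0,0,0],[0,0,10]],[[0,0,0],[0,0,10]],[[0,0,0],[0,0,10]],[[0,0,0],[0,0,10]],[[0,0,0],[0,0,10]],[[0,0,0],[0,0,0]]])

```text
clock: 15.98
tool_pos: [0.4945, -0.3124, 0.0724]
eef_rot: [0.813, 0.582, -0.001, 0.001]
contact_force: [0.1, -0.8, 0.3]
opening: 0.605
finger_force: 0.0
```

```bash
python3 col.py
```

```text
309 [71, 68, 73, 73, 71, 63, 80, 142, 211, 122, 120, 122, 122, 124, 122, 118, 120, 119, 120, 119, 118, 119, 119, 119, 118, 118, 121, 150, 149, 133, 125, 129, 174, 189, 147, 144, 140]
313 [73, 78, 95, 90, 90, 73, 69, 73, 101, 123, 122, 132, 131, 127, 166, 135, 135, 134, 133, 133, 133, 131, 132, 130, 132, 131, 133, 144, 155, 152, 127, 135, 172, 173, 151, 147, 145]
16.02 [ 0.4945 -0.3124  0.0725] q7 0.38 F [ 0.2  0.  -0.4] M [-0.09  0.07 -0.01] op 0.599 yaw -18.73281874068537
```

step_arm(steps=[[[0,0,0],[0,0,10]],[[0,0,0],[0,0,10]],[[0,0,0],[0,0,8]],[[0,0,0],[0,0,0]]])

```text
clock: 16.52
tool_pos: [0.4944, -0.3124, 0.0725]
eef_rot: [0.93, 0.368, -0.0, 0.001]
contact_force: [-0.5, -1.0, 0.7]
opening: 0.597
finger_force: 0.0
```

```bash
python3 col.py
```

```text
309 [68, 69, 72, 72, 67, 47, 58, 94, 149, 116, 124, 120, 118, 108, 138, 131, 133, 132, 133, 134, 132, 131, 132, 131, 132, 130, 134, 148, 151, 145, 128, 134, 171, 161, 146, 143, 141]
313 [61, 59, 62, 77, 73, 66, 63, 68, 77, 108, 123, 131, 132, 130, 118, 125, 125, 125, 126, 125, 126, 125, 125, 124, 124, 126, 125, 121, 114, 124, 127, 127, 134, 176, 150, 148, 146]
16.57 [ 0.4944 -0.3124  0.0725] q7 0.08 F [-0.2  0.6 -1.4] M [-0.05  0.18 -0.01] op 0.601 yaw -46.740859013814934
```

step_arm(steps=[[[0,0,0],[0,0,8]],[[0,0,0],[0,0,0]]])

```text
clock: 16.82
tool_pos: [0.4945, -0.3125, 0.0726]
eef_rot: [0.953, 0.302, -0.0, 0.001]
contact_force: [-0.1, -0.2, -1.6]
opening: 0.601
finger_force: 0.0
```

```bash
python3 col.py | tail -1
```

```text
16.88 [ 0.4945 -0.3125  0.0726] q7 -0.01 F [-0.2  1.  -0.1] M [-0.04  0.17 -0.03] op 0.6 yaw -54.76060329968139
```

The hand has turned 154° clockwise, allowing for jaw play. I'll open, lift away and check the seating.

step_arm(steps=[[[0,0,0],[0,0,0]],[[0,0,0],[0,0,0]],[[0,0,0],[0,0,0]],[[0,0,-1.5],[0,0,0]],[[0,0,-3],[0,0,0]],[[0,0,-5],[0,0,0]],[[0,0,-5],[0,0,0]],[[0,0,-4],[0,0,0]],[[0,0,0],[0,0,0]]], claw=1)

```text
clock: 18.0
tool_pos: [0.4959, -0.3136, 0.2619]
eef_rot: [0.954, 0.3, 0.002, 0.004]
contact_force: [-0.3, -0.1, -0.0]
opening: 1.002
finger_force: 0.0
```

```bash
python3 - <<'E'
from h import *
from plant import vision
s=vision.snapshot("side"); pickle.dump(s,open("last.pkl","wb"))
a=cv2.cvtColor(s["img"],cv2.COLOR_RGB2BGR)[135:195,275:355]
a=cv2.resize(a,(800,600),interpolation=cv2.INTER_CUBIC); b=a.copy()
q=np.linspace(0,2*np.pi,72)
for rr,z in ((.04,.03),(.04,.04),(.049,.03)):
    for u,v in proj(s,np.c_[.4945+rr*np.cos(q),-.3125+rr*np.sin(q),0*q+z]): cv2.circle(b,(int((u+.9-275+.5)*10),int((v+.4-135+.5)*10)),1,(0,0,255),-1)
cv2.imwrite("pics/f.png",cv2.resize(np.hstack([a[:,100:500],b[:,100:500]]),(800,600)))
E
```

```text
(no output)
```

View pics/f.png

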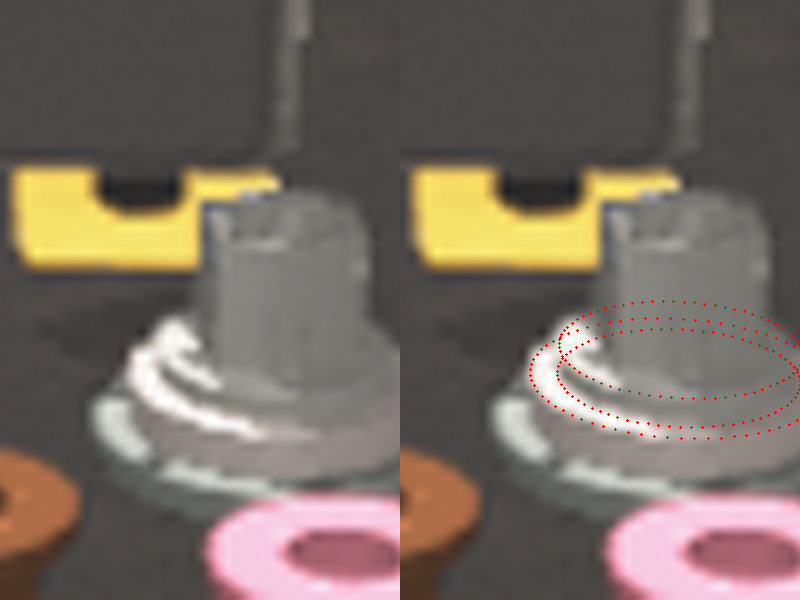

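The nut looks seated to within the picture's resolution: its collar rim fits the z = 0.04 ellipse. To be sure, I'll regrip and turn until the thread binds.

```bash
python3 s.py .4945 -.3125 .071 -55 6
```

```text
18.05 [ 0.49500895 -0.31254083  0.25964694] q [ 0.23  0.67  0.45  1.71 -0.37  0.84 -0.12] F [-1.1 -0.4  0.1] M [0.01 0.19 0.04] op 0.996
yaw -55.03607392038334 tilt 0.2650664715385473
[[-0.01, -0.02, 3.14], [0.04, -0.01, -0.01]]
[[-0.01, -0.02, 3.14], [0.04, -0.01, -0.01]]
[[-0.01, -0.01, 3.14], [0.04, -0.01, -0.01]]
[[-0.01, -0.01, 3.14], [0.04, -0.01, -0.01]]
[[-0.01, -0.01, 3.14], [0.04, -0.01, -0.01]]
[[-0.01, -0.01, 3.14], [0.04, -0.01, -0.01]]
```

step_arm(steps=[[[0,0,4],[0,0,0]],[[0,0,4],[0,0,0]],[[0,0,4],[0,0,0]],[[0,0,3.5],[0,0,0]],[[0,0,2],[0,0,0]],[[0,0,1],[0,0,0]],[[0,0,0],[0,0,0]]])

```text
clock: 18.92
tool_pos: [0.494, -0.3121, 0.0719]
eef_rot: [0.954, 0.3, -0.001, 0.0]
contact_force: [-0.5, 0.5, 0.3]
opening: 0.999
finger_force: 0.0
```

step_arm(steps=[[[0,0,0],[0,0,0]],[[0,0,0],[0,0,0]],[[0,0,0],[0,0,0]],[[0,0,0],[0,0,0]],[[0,0,0],[0,0,0]]], claw=-1, grip_force=25)

```text
clock: 19.55
tool_pos: [0.4947, -0.3124, 0.0729]
eef_rot: [0.954, 0.3, -0.0, 0.001]
contact_force: [-0.8, 1.1, 4.0]
opening: 0.585
finger_force: 24.0
```

```bash
python3 s.py .4945 -.3125 .071 -55 1
```

```text
19.55 [ 0.49465788 -0.31242979  0.07294749] q [ 0.33  0.93  0.27  1.83 -0.51  0.45  0.  ] F [-0.8  1.1  4. ] M [0.11 0.24 0.01] op 0.585
yaw -55.03273436436011 tilt 0.09029702422027225
[[-0.02, -0.0, 0.19], [0.09, 0.03, -0.03]]
```

step_arm(steps=[[[0,0,0],[0,0,3]],[[0,0,0],[0,0,3]],[[0,0,0],[0,0,0]],[[0,0,0],[0,0,0]]])

```text
clock: 20.05
tool_pos: [0.4947, -0.3128, 0.0729]
eef_rot: [0.969, 0.249, 0.0, 0.001]
contact_force: [-0.2, 0.3, 5.9]
opening: 0.586
finger_force: 23.6
```

```bash
python3 s.py .4945 -.3125 .071 -55 1|head -2
```

```text
20.05 [ 0.49470024 -0.31282877  0.07293122] q [ 0.32  0.93  0.3   1.83 -0.55  0.46 -0.07] F [-0.2  0.3  5.9] M [ 0.08  0.32 -0.09] op 0.586
yaw -61.19653983616019 tilt 0.13152065945188468
```

step_arm(steps=[[[0,0,0],[0,0,4]],[[0,0,0],[0,0,4]],[[0,0,0],[0,0,0]],[[0,0,0],[0,0,0]]])

```text
clock: 20.55
tool_pos: [0.4945, -0.3124, 0.0729]
eef_rot: [0.984, 0.181, -0.0, 0.001]
contact_force: [-0.9, 0.9, 6.0]
opening: 0.584
finger_force: 23.5
```

```bash
python3 s.py .4945 -.3125 .071 -55 1|head -2; python3 col.py
```

```text
20.55 [ 0.49452421 -0.31238394  0.07292116] q [ 0.3   0.94  0.33  1.83 -0.61  0.47 -0.16] F [-0.9  0.9  6. ] M [ 0.19  0.33 -0.14] op 0.584
yaw -69.18960024973573 tilt 0.08122967948717454
309 [65, 55, 38, 37, 38, 40, 39, 37, 50, 89, 123, 122, 121, 118, 129, 123, 122, 122, 120, 121, 121, 120, 120, 120, 119, 119, 116, 115, 115, 129, 127, 126, 127, 140, 140, 138, 137]
313 [37, 38, 41, 58, 48, 38, 40, 39, 39, 39, 45, 52, 79, 109, 100, 112, 106, 89, 88, 85, 63, 69, 69, 68, 79, 118, 124, 123, 116, 124, 129, 129, 126, 137, 145, 142, 141]
20.6 [ 0.4945 -0.3124  0.0729] q7 -0.16 F [-1.   0.8  6.9] M [ 0.19  0.35 -0.15] op 0.586 yaw -69.18900029625544
```

step_arm(steps=[[[0,0,0],[0,0,0]],[[0,0,0],[0,0,0]],[[0,0,0],[0,0,0]],[[0,0,0],[0,0,0]],[[0,0,-1.5],[0,0,0]],[[0,0,-3],[0,0,0]],[[0,0,-5],[0,0,0]],[[0,0,-5],[0,0,0]],[[0,0,-4],[0,0,0]],[[0,0,0],[0,0,0]],[[0,0,0],[0,0,0]]], claw=1)

```text
clock: 21.98
tool_pos: [0.4942, -0.3117, 0.2576]
eef_rot: [0.983, 0.182, -0.0, 0.0]
contact_force: [0.3, -0.3, -0.1]
opening: 1.004
finger_force: 0.0
```

```bash
cp last.pkl mid.pkl; python3 - <<'E'
from h import *
from plant import vision
s=vision.snapshot("side"); pickle.dump(s,open("end.pkl","wb")); t=vision.snapshot("top"); pickle.dump(t,open("endt.pkl","wb"))
g=cv2.cvtColor(s["img"],cv2.COLOR_RGB2GRAY)
for u in range(301,326,3): print(u,g[150:182,u].tolist())
q=np.linspace(0,2*np.pi,721)
for foot in (.03,.033):
  for rr,z in ((.04,foot+.01),(.025,foot+.01),(.025,foot+.055),(.04,foot),(.049,.03)):
    U=proj(s,np.c_[.4945+rr*np.cos(q),-.3125+rr*np.sin(q),0*q+z]); print(foot,rr,round(z,3),U.min(0).round(1),U.max(0).round(1))
st,P,Rm=state(); print(st["clock"],P,st["opening"],st["contact_force"])
E
```

```text
301 [66, 64, 62, 43, 42, 69, 155, 218, 219, 220, 216, 171, 73, 73, 69, 61, 84, 169, 232, 241, 228, 170, 125, 201, 244, 244, 155, 132, 129, 131, 123, 133]
304 [67, 84, 156, 199, 203, 217, 217, 218, 217, 216, 215, 172, 80, 78, 78, 110, 210, 216, 225, 142, 145, 176, 235, 141, 122, 172, 245, 162, 139, 138, 137, 142]
307 [68, 72, 144, 216, 212, 120, 107, 103, 157, 125, 124, 129, 129, 128, 127, 128, 128, 127, 127, 126, 127, 132, 144, 159, 136, 134, 185, 245, 146, 145, 144, 139]
310 [69, 88, 151, 211, 111, 125, 128, 121, 114, 121, 122, 121, 121, 120, 120, 120, 120, 119, 119, 119, 119, 120, 119, 117, 128, 128, 127, 137, 186, 140, 139, 140]
313 [74, 69, 76, 111, 111, 123, 132, 133, 131, 119, 129, 125, 125, 127, 127, 127, 131, 125, 126, 125, 124, 124, 123, 115, 124, 130, 129, 125, 137, 145, 142, 140]
316 [71, 72, 69, 74, 101, 126, 117, 118, 114, 121, 127, 127, 125, 127, 126, 125, 123, 123, 123, 123, 123, 123, 118, 115, 126, 130, 127, 126, 135, 139, 140, 140]
319 [70, 72, 70, 71, 72, 93, 115, 110, 104, 122, 125, 125, 124, 126, 128, 128, 135, 123, 123, 122, 124, 119, 114, 116, 126, 125, 124, 128
[... 156 characters left out ...]
3, 132, 122]
325 [73, 73, 74, 72, 70, 73, 73, 71, 73, 70, 70, 71, 68, 69, 68, 70, 69, 69, 71, 79, 119, 122, 126, 125, 125, 126, 128, 127, 126, 119, 99, 88]
0.03 0.04 0.04 [299.5 164.3] [323.9 174. ]
0.03 0.025 0.04 [304.1 166. ] [319.3 172.1]
0.03 0.025 0.085 [304.7 153.4] [320.2 159.2]
0.03 0.04 0.03 [299.4 167. ] [323.7 176.8]
0.03 0.049 0.03 [296.6 166. ] [326.4 178. ]
0.033 0.04 0.043 [299.5 163.4] [323.9 173.1]
0.033 0.025 0.043 [304.1 165.2] [319.3 171.2]
0.033 0.025 0.088 [304.8 152.5] [320.2 158.3]
0.033 0.04 0.033 [299.4 166.2] [323.7 176. ]
0.033 0.049 0.03 [296.6 166. ] [326.4 178. ]
22.075 [ 0.49393357 -0.3114756   0.25657243] 1.0024919228867473 [0.52628583 0.00791347 0.29244011]
```

```bash
python3 -c "
from plant import finish_job
print(finish_job())"
```

```text
the job is handed in; nothing more can be done
None
```

I took the flange nut off its peg, dropped it into the thread start, screwed it down onto the disc and released it. The job is handed in at about 22 s, but no verdict came back. Seating was checked only from the last side image (to about 1 mm) and the turn angle; the thread was never felt to bind.

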